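# Row up the sample tins on the fence tray

### The job

Take the last sample tin off the balance pan and set it upright on the tilting tray, in the free lane between the others. Then take the tray by its grip plate and tip it up until all four tins slide down against the fence in a single row, and lower it gently until it lies level again, without letting it fall. Leave the bottles and the jar where they stand.

Things in the scene. Friction and masses are not known exactly. Their poses are not given: they have to be found in the camera images.
- tin_a: round aluminium sample tin, 40 mm diameter, 30 mm tall, about 50 g, starting on the tray, towards the tray's -y end (tin centre 112 to 128 mm from the tray's middle). Origin: centre of its underside; z up along the tin's axis.
- tin_b: identical tin, starting on the tray between tin_a and tin_c, within 32 mm of the tray's middle along y. Between it and one or both of its neighbours is a lane wide enough for a fourth tin; the wider lane gives at least 15 mm to spare on both sides. Origin: centre of its underside.
- tin_c: identical tin, starting on the tray towards its +y end (112 to 128 mm from the middle). Origin: centre of its underside.
- tin_d: identical tin, the last one, starting upright on the balance's steel pan. Origin: centre of its underside.
- balance: white bench balance, fixed, 260 x 190 mm. Origin: on the table below the middle of its dark steel pan (155 x 165 mm, pan surface 70 mm above the table); the display, on its -x side, is lower (64 mm).
- tray (a joint): tilt of the aluminium tray in rad, 0 = level (it rests there), growing as the grip plate is raised, stop at 0.75. The tray (about 0.6 kg) turns about a horizontal hinge along its fence and falls back by its own weight when let go: nothing holds it up. The hinge is lightly damped (0.25 Nm s/rad). The tins start to slide at a tilt of between 17 and 25 degrees.
- fence_foot (a point): on the tray: middle of the foot of the fence's inner face, at floor level. x: across the floor to the grip plate, y: along the fence, z: up from the floor. Dark flat floor x 0 to 190, y -150 to 150 mm, 40 mm above the table when level. Fence (robot's side) 29 mm above the floor, other rims 15. Hinge line along y at x -10, z -6 mm. A tin against the fence has its origin at x 20 mm.
- grip_top (a point): fixed to the tray: middle of the top edge of the black grip plate, which stands upright on the tray's far edge, opposite the fence. The plate is 10 mm thick (along x), 120 mm wide (along y) and its top is 75 mm above the tray floor (115 mm above the table when level). Axes as fence_foot. It is too wide to grasp across: pinch it from above by its thickness, and turn the hand with it as the tray tips.
- bottle_a: closed aluminium bottle, bystander, 72 mm diameter, 190 mm tall, standing beyond the balance. Origin: centre of its underside.
- bottle_b: a smaller closed aluminium bottle, bystander, 58 mm diameter, 110 mm tall, standing beyond the tray. Origin: centre of its underside.
- jar: closed amber glass jar, bystander, 68 mm diameter, 75 mm tall, standing to the left (+y) of the tray. Origin: centre of its underside.

How it is judged:
By the outcome, as a careful person would: the job done as asked, in the order asked, and still so for the second after the job is handed in, with the robot touching nothing.
It also fails if it takes over 58 s, if anything falls off the work surface, if the arm or the gripper's body presses on something with over 40 N, if the wrist force passes 120 N, or if a joint passes its speed limit or range.

### The arm

A 6-joint arm with a two-finger parallel gripper is mounted at the origin on the work surface. World frame = base frame: x ahead of the robot, y to its left, z up, the work surface at z = 0. Lengths are in m, angles in rad, forces in N, time in s.
With the tool pointing down it reaches from about 0.425 to 0.95 m from the base axis. Payload 3.5 kg.
Tool frame: the origin (TCP) lies at the very end of the fingers, on their centre line; the grasp point (between the pads) lies ctrl.grip_point_offset behind it (ctrl.grip_point_offset is the distance from the TCP to the grasp point, in m); z points along the fingers, y is the direction in which the jaws open and shut (so a half turn about z gives the same grasp; the last joint's range is limited). The gripper opens to 85 mm and grips with 20 to 120 N. Pads are 22 mm wide; open, the fingers measure 114 mm over their backs; the gripper's body (76 mm by 85 mm) begins 54 mm behind the grasp point. The pads swing forward as they close: fully open they stand 13 mm farther back than shut.
Start: joints at [1.155, 0.286, 1.577, -0, 1.279, -0.15], TCP at [0.177, 0.651, 0.231] pointing down, gripper open.
Joint ranges: [-2.77, 2.77], [-0.9, 2.22], [0.21, 2.48], [-1.53, 4.67], [0.24, 2.81], [-2.84, 2.84]. Speed limits (rad/s): [2.79, 2.79, 3.14, 3.14, 3.14, 3.14].

### API

Orientations are given as a unit quaternion [x, y, z, w].
In Python, from plant import telemetry, imaging, ticket, finder, ctrl gives the robot as it stands. The module is installed in compiled form; this text tells all that it offers.
- The arm moves only by the shell command python3 -m crank 'ROWS' [FORCE]. ROWS is JSON, a list of rows, each a list of 7 numbers: the shift along the tool's x, y, z scaled (see below), then the turn, a rotation vector about the tool's x, y, z scaled (see below), then the opening, from 0 (shut) to 1 (fully open). A call has 1 to 12 rows; each row is the pose to reach, as a shift and turn from the pose commanded when the call began, along the tool's axes at that moment; what a row does not reach only later rows make up. The controller multiplies each number of a shift by 0.15 m and each number of a turn by 90 degrees. A row lasts 1/10 s, in which the tool goes at most 50 mm and 8.59 degrees, less where a joint would pass 70% of its speed; a pose out of reach is approached as far as the arm can. A call with a number of a shift or a turn outside -1 to 1 is refused whole. A call with a gripper value outside its range is refused whole. The fingers move at their own pace and stop on an object; FORCE is the grip in N (left out, the last holds). Time passes only in rows, so rows that repeat a pose let the fingers close. It gives the time, the measured TCP pose, the force and the opening at its end, in the units of the state.
- telemetry.get_state(): the state, without advancing time (a new reading comes with each control period).
- imaging.read_camera(name): name is "scene" or "top" or "wrist"; returns a dict with "pixels" (420x560x3 uint8, red, green, blue), "vfov" (degrees; the focal length in pixels is half the picture's height over the tangent of half this angle, whatever the lens; pixels are square), "cx", "cy" (the principal point, pixels), "rvec" (rotation vector, rad) and "tvec" (3), from world to camera coordinates, as OpenCV has them. Camera axes: x right, y down, z forward; pixel columns grow to the right and rows downward; lengths in m; the calibration is good to about 2 mm. A picture is of the moment at which its call begins. There is no depth.
- ticket.sign_off(): hands the job in, once; it reports no verdict.
Trained networks look in a picture, given as the dict that the camera call returned (one of the last four; its "shot" number tells which), for a name from the list of things; names that differ only in an ending like _2 or _b are one class to them, and where a whole thing is asked for, a point or a joint stands for the part that bears it (a point fixed in the world has none). Each returns a list of dicts, best first, with "confidence" (0 to 1); they miss things now and then, are a little off and sometimes report something else, mostly with a low value. They report only what shows in the picture. A call takes as long as a camera call.
- finder.masks_of(label, picture): "pixels" (420x560 bool, what is visible of it) and "extent" ([left, top, right, bottom] in pixels, round what is visible of it).
- finder.pinpoint(label, picture): "location" ([row, column] in pixels: a listed point, or the origin of a listed thing).
The state is a dict: "time": time; "qpos": joint angles; "dq": joint speeds; "joint_efforts": joint torques, N m; "eef_pos": TCP position; "tcp_rot": TCP orientation; "contact_force": force on the tool from outside, world axes, zero at the start; "wrist_torque": the same for the moment, N m; "opening": opening from 0.0 (shut) to 1.0 (fully open).
Only numpy, scipy, OpenCV 4.12 (cv2) and the standard library are available. Lean on these libraries where they do the work, as an engineer would, in place of code of your own. Each camera call takes 0.05 s, during which the arm holds its last target.

## Working session

There is one attempt and no reset: what is moved stays moved. The work goes in short steps, Python scripts to look and compute and a shell command to move; the robot and the scene stay as the last step left them, time stands still between calls to the robot, and variables do not carry over. Pictures are saved under pics/ and viewed, and the job is handed in when it is done.

```bash
mkdir -p pics
cat > h.py <<'E'
import numpy as np, cv2
from scipy.spatial.transform import Rotation as R
from plant import telemetry, imaging, ticket, finder, ctrl
def cam(n,save=None):
    p=imaging.read_camera(n)
    if save: cv2.imwrite('pics/'+save+'.png',p['pixels'][:,:,::-1])
    return p
def K(p):
    f=p['pixels'].shape[0]/2/np.tan(np.radians(p['vfov'])/2)
    return np.array([[f,0,p['cx']],[0,f,p['cy']],[0,0,1.]])
def onz(p,rc,z):
    r,c=rc; Rm=cv2.Rodrigues(np.array(p['rvec'],float))[0]; t=np.array(p['tvec'],float)
    o=-Rm.T@t; d=Rm.T@np.linalg.inv(K(p))@np.array([c,r,1.])
    return o+d*(z-o[2])/d[2]
def proj(p,X):
    q=cv2.projectPoints(np.array(X,float).reshape(-1,1,3),np.array(p['rvec'],float),np.array(p['tvec'],float),K(p),None)[0]
    return q.reshape(-1,2)
E
python3 - <<'E'
from h import *
np.set_printoptions(precision=4,suppress=True)
s=telemetry.get_state(); print(s, ctrl.grip_point_offset)
for n in ['scene','top','wrist']:
    p=cam(n,n+'0'); print(n,p['vfov'],p['cx'],p['cy'],p['rvec'],p['tvec'])
    if n=='wrist': continue
    for l,z in [('tin_a',.04),('tin_d',.07),('balance',0),('fence_foot',.04),('grip_top',.115),('bottle_a',0),('jar',0)]:
        for q in finder.pinpoint(l,p): print(l,round(q['confidence'],2),np.round(q['location']),onz(p,q['location'],z))
E
```

```text
{'time': 0.0, 'qpos': array([ 1.155 ,  0.2872,  1.5782, -0.    ,  1.2786, -0.15  ]), 'dq': array([-0.    , -0.0002, -0.0022,  0.0007, -0.0024, -0.0003]), 'joint_efforts': array([ -0.0013, -40.5976, -29.2626,  -0.0002,   0.0059,  -0.    ]), 'eef_pos': array([0.177 , 0.6507, 0.2299]), 'tcp_rot': array([ 0.1325,  0.9912, -0.0012, -0.0003]), 'contact_force': array([-0.693 , -0.042 ,  0.2095]), 'wrist_torque': array([ 0.0168, -0.0397, -0.0349]), 'opening': 1.0012031774622514} 0.0187
scene 49.733853180422344 276.55859628850703 208.23442350406586 [ 2.1122  0.9384 -0.4013] [-0.4755 -0.2157  1.5149]
tin_a 0.91 [257. 105.] [ 0.453  -0.3249  0.04  ]
tin_a 0.71 [170. 310.] [0.5266 0.2978 0.04  ]
tin_a 0.65 [195. 283.] [0.5592 0.1542 0.04  ]
tin_a 0.52 [213. 264.] [0.5836 0.0611 0.04  ]
tin_d 0.91 [257. 105.] [ 0.4835 -0.3331  0.07  ]
tin_d 0.71 [170. 310.] [0.5543 0.2661 0.07  ]
tin_d 0.65 [195. 283.] [0.5857 0.1278 0.07  ]
tin_d 0.52 [213. 264.] [0.6091 0.0383 0.07  ]
balance 0.75 [272. 129.] [ 0.4961 -0.2931 -0.    ]
balance 0.37 [254. 103.] [ 0.4018 -0.3121  0.    ]
balance 0.32 [306. 272.] [
[... 509 characters left out ...]
0468 0.04  ]
tin_a 0.58 [247. 408.] [ 0.4766 -0.3513  0.04  ]
tin_a 0.56 [240. 248.] [0.5638 0.1401 0.04  ]
tin_a 0.47 [253. 201.] [0.5409 0.2885 0.04  ]
tin_d 0.7 [227. 276.] [0.587  0.0475 0.07  ]
tin_d 0.58 [247. 408.] [ 0.4739 -0.342   0.07  ]
tin_d 0.56 [240. 248.] [0.5593 0.1389 0.07  ]
tin_d 0.47 [253. 201.] [0.5368 0.2841 0.07  ]
fence_foot 0.58 [280. 251.] [0.4395 0.1432 0.04  ]
grip_top 0.86 [215. 229.] [0.6341 0.1834 0.115 ]
bottle_a 0.86 [164. 311.] [ 0.7929 -0.0969  0.    ]
bottle_a 0.56 [169. 343.] [ 0.7641 -0.2016  0.    ]
jar 0.76 [281. 146.] [0.4797 0.474  0.    ]
wrist 59.33184404496389 287.0135663750306 210.07737008437516 [-2.3045 -1.7614 -0.2565] [-0.6755 -0.0373  0.3789]
```

View pics/top0.png

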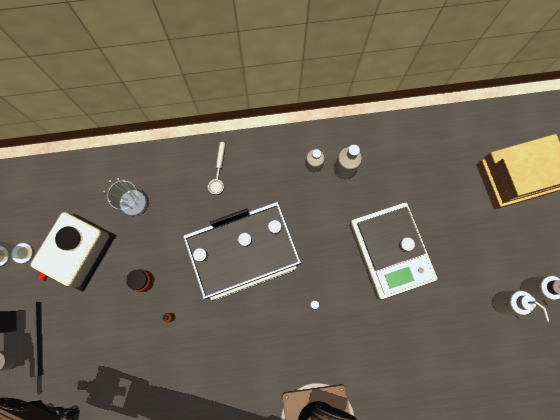

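View pics/scene0.png

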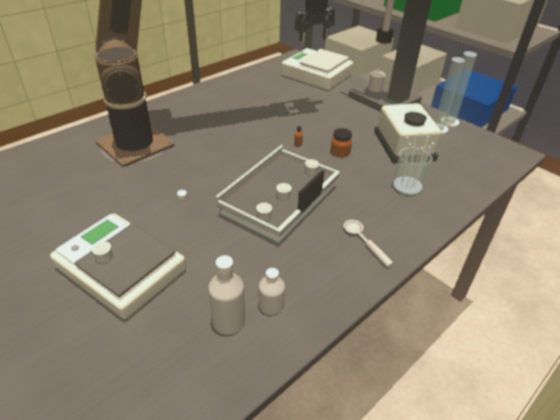

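Run:
```python
from h import *
for n,l in [('top','tin_a'),('scene','tin_a')]:
    p=cam(n)
    for m in finder.masks_of(l,p):
        ys,xs=np.nonzero(m['pixels']); print(n,m['confidence'],m['extent'],len(xs),ys.mean(),xs.mean(), [np.round(onz(p,(ys.mean(),xs.mean()),z),4) for z in (.055,.085)])
```

```text
top 0.71 [192.8, 247.8, 209.9, 262.3] 142 254.74647887323943 199.99295774647888 [array([0.5342, 0.2899, 0.055 ]), array([0.5302, 0.2854, 0.085 ])]
top 0.71 [397.6, 239.1, 416.1, 252.2] 174 244.48275862068965 406.7241379310345 [array([ 0.483 , -0.3454,  0.055 ]), array([ 0.4801, -0.3362,  0.085 ])]
top 0.66 [270.7, 217.4, 280.8, 234.1] 147 226.56462585034015 274.2857142857143 [array([0.5916, 0.052 , 0.055 ]), array([0.5864, 0.0526, 0.085 ])]
top 0.52 [238.6, 236.0, 251.6, 244.4] 116 239.13793103448276 244.79310344827587 [array([0.5644, 0.1476, 0.055 ]), array([0.5598, 0.1462, 0.085 ])]
scene 0.79 [93.0, 240.6, 114.2, 263.2] 326 252.15030674846625 102.45705521472392 [array([ 0.451 , -0.3257,  0.055 ]), array([ 0.4821, -0.334 ,  0.085 ])]
scene 0.67 [255.7, 200.7, 271.5, 220.1] 223 211.6726457399103 263.2062780269058 [array([0.5902, 0.0531, 0.055 ]), array([0.616 , 0.0302, 0.085 ])]
scene 0.66 [305.5, 161.3, 318.3, 176.7] 196 167.4387755102041 311.44897959183675 [array([0.5345, 0.2926, 0.055 ]), array([0.5625, 0.2604, 0.085 ])]
scene 0.52 [276.3, 184.7, 293.7, 202.0] 202 191.67821782178217 283.21287128712873 [array([0.5635, 0.1503, 0.055 ]), array([0.5903, 0.1236, 0.085 ])]
```

The top view shows the tray around px (243,250). Three tins are on it at px (200,255), (245,239) and (275,227), the black grip plate is on its far edge at px (229,216), and tin_d is on the pan at px (407,244). The wider lane is between tin_b and tin_c.

```bash
cat >> h.py <<'E'
def down(yaw_y):  # tool z down, tool y along yaw_y
    y=np.array([np.cos(yaw_y),np.sin(yaw_y),0]); z=np.array([0,0,-1.]); return R.from_matrix(np.c_[np.cross(y,z),y,z])
def plan(pos,rot,start=None):
    if start is None:
        s=telemetry.get_state(); start=(s['eef_pos'],R.from_quat(s['tcp_rot']))
    p0,r0=np.array(start[0]),start[1]
    d=r0.inv().apply(np.array(pos)-p0)/.15; w=(r0.inv()*rot).as_rotvec()/(np.pi/2)
    return np.round(np.r_[d,w],3)
def walk(way):  # way: list of (pos,rot)
    s=telemetry.get_state(); st=(s['eef_pos'],R.from_quat(s['tcp_rot']))
    for p,r in way: print(list(plan(p,r,st))); st=(p,r)
E
python3 - <<'E'
from h import *
r=down(np.radians(13.5))
W=[((.33,.55,.25),down(np.radians(45))),((.44,.42,.25),r),((.50,.28,.25),r),((.53,.13,.25),r),((.53,-.02,.25),r),((.51,-.16,.25),r),((.481,-.28,.2),r),((.481,-.335,.16),r)]
walk(W)
E
```

```text
[np.float64(-1.16), np.float64(-0.384), np.float64(-0.125), np.float64(-0.0), np.float64(-0.0), np.float64(0.331)]
[np.float64(-1.131), np.float64(-0.094), np.float64(0.0), np.float64(0.0), np.float64(0.0), np.float64(0.35)]
[np.float64(-1.001), np.float64(0.171), np.float64(0.0), np.float64(0.0), np.float64(0.0), np.float64(0.0)]
[np.float64(-1.019), np.float64(-0.039), np.float64(0.0), np.float64(0.0), np.float64(0.0), np.float64(0.0)]
[np.float64(-0.972), np.float64(-0.233), np.float64(0.0), np.float64(0.0), np.float64(0.0), np.float64(0.0)]
[np.float64(-0.876), np.float64(-0.348), np.float64(0.0), np.float64(0.0), np.float64(0.0), np.float64(0.0)]
[np.float64(-0.733), np.float64(-0.375), np.float64(0.333), np.float64(0.0), np.float64(0.0), np.float64(0.0)]
[np.float64(-0.357), np.float64(-0.086), np.float64(0.267), np.float64(0.0), np.float64(0.0), np.float64(0.0)]
```

```bash
python3 -m crank '[[-1,-0.35,-0.1,0,0,0.33,0.8],[-1,-0.35,-0.1,0,0,0.33,0.8],[-1,-0.35,-0.1,0,0,0.33,0.8],[-1,-0.35,-0.1,0,0,0.33,0.8]]'; python3 -m crank '[[-1,-0.15,0,0,0,0.35,0.8],[-1,-0.15,0,0,0,0.35,0.8],[-1,-0.15,0,0,0,0.35,0.8],[-1,-0.15,0,0,0,0.35,0.8]]'
python3 - <<'E'
from h import *
print(telemetry.get_state()['qpos'])
r=down(np.radians(13.5))
walk([((.50,.28,.25),r),((.53,.13,.25),r)])
E
```

```text
time: 1.45
eef_pos: [0.3123, 0.5589, 0.2473]
tcp_rot: [0.386, 0.922, 0.001, 0.001]
contact_force: [-0.8, 0.7, -0.9]
opening: 0.797
time: 1.85
eef_pos: [0.4018, 0.4354, 0.2465]
tcp_rot: [0.623, 0.782, -0.0, 0.001]
contact_force: [0.4, -0.4, 0.2]
opening: 0.8
[ 0.65514235  0.0944911   1.77013475 -0.00199217  1.27672448  0.42979834]
[np.float64(-1.156), np.float64(0.406), np.float64(-0.021), np.float64(0.001), np.float64(0.001), np.float64(-0.006)]
[np.float64(-1.019), np.float64(-0.039), np.float64(0.0), np.float64(0.0), np.float64(0.0), np.float64(0.0)]
```

```bash
python3 -m crank '[[-1,0.4,-0.35,0,0,0,0.8],[-1,0.4,-0.35,0,0,0,0.8],[-1,0.4,-0.35,0,0,0,0.8],[-1,0.4,-0.35,0,0,0,0.8]]'; python3 -m crank '[[-0.75,0,-0.35,0,0,0,0.8],[-0.75,0,-0.35,0,0,0,0.8],[-0.75,0,-0.35,0,0,0,0.8],[-0.75,0,-0.35,0,0,0,0.8]]'
python3 - <<'E'
from h import *
p=cam('wrist','w1')
for l,z in [('tin_a',.04),('fence_foot',.04),('grip_top',.115)]:
        for q in finder.pinpoint(l,p): print(l,round(q['confidence'],2),np.round(q['location']),onz(p,q['location'],z))
E
```

```text
time: 2.25
eef_pos: [0.4946, 0.3048, 0.3011]
tcp_rot: [0.62, 0.785, 0.001, 0.001]
contact_force: [-0.8, 1.4, -0.3]
opening: 0.799
time: 2.65
eef_pos: [0.52, 0.1958, 0.354]
tcp_rot: [0.62, 0.784, 0.002, 0.002]
contact_force: [-0.4, 0.5, -0.0]
opening: 0.8
tin_a 0.65 [276. 312.] [0.5906586  0.05152135 0.04      ]
tin_a 0.62 [ 85. 312.] [0.53014063 0.29050987 0.04      ]
fence_foot 0.69 [190. 215.] [0.44104076 0.1391027  0.04      ]
grip_top 0.86 [206. 384.] [0.63192641 0.18470393 0.115     ]
```

View pics/w1.png

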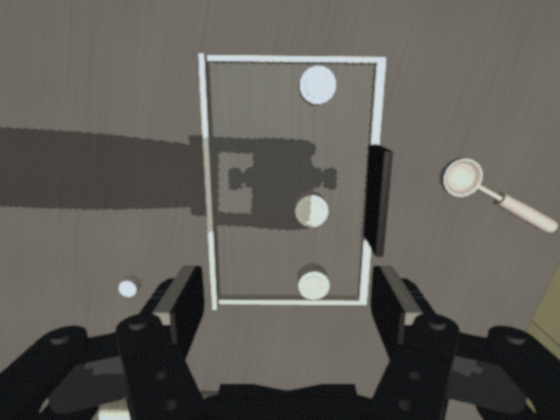

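Run:
```python
from h import *
p=cam('wrist'); im=cv2.cvtColor(p['pixels'],cv2.COLOR_RGB2BGR)
cv2.imwrite('pics/w1z.png',cv2.resize(im[40:320,180:420],None,fx=2.1,fy=2.1,interpolation=cv2.INTER_CUBIC))
def L(a,b,z):
    A,B=onz(p,a,z),onz(p,b,z); d=B-A; print(A,B,np.linalg.norm(d),np.degrees(np.arctan2(d[1],d[0])))
L((60,383),(302,365),.055); L((60,203),(60,383),.055); L((302,215),(302,365),.055); L((56,202),(308,214),.069)
g=im.max(2)<40
```

```text
[0.59361376 0.33669003 0.055     ] [0.66290091 0.04366417 0.055     ] 0.30110607039720944 -76.69652441561556
[0.40035827 0.28980293 0.055     ] [0.59361376 0.33669003 0.055     ] 0.19886198015077136 13.637434709625174
[ 0.46801682 -0.0037038   0.055     ] [0.66290091 0.04366417 0.055     ] 0.2005580514836829 13.661239780811242
[0.40185486 0.29283156 0.069     ] [ 0.46940668 -0.00392256  0.069     ] 0.3043456230085348 -77.17596219452135
```

View pics/w1z.png

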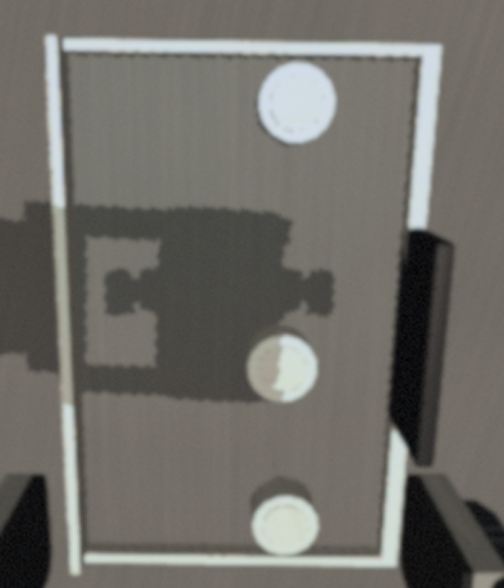

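```bash
python3 -m crank '[[-1,-0.1,0.2,0,0,0,0.75],[-1,-0.1,0.2,0,0,0,0.75],[-1,-0.1,0.2,0,0,0,0.75],[-1,-0.1,0.2,0,0,0,0.75]]'; python3 -m crank '[[-1,-0.2,0.2,0,0,0,0.75],[-1,-0.2,0.2,0,0,0,0.75],[-1,-0.2,0.2,0,0,0,0.75],[-1,-0.2,0.2,0,0,0,0.75]]';  python3 -m crank '[[-1,-0.4,0.1,0,0,0,0.75],[-1,-0.4,0.1,0,0,0,0.75],[-1,-0.4,0.1,0,0,0,0.75],[-1,-0.4,0.1,0,0,0,0.75]]'
python3 - <<'E'
from h import *
p=cam('wrist','w2')
for l,z in [('tin_d',.07),('balance',0)]:
        for q in finder.pinpoint(l,p): print(l,round(q['confidence'],2),np.round(q['location']),onz(p,q['location'],z))
for m in finder.masks_of('tin_d',p):
  e=m['extent'];ys,xs=np.nonzero(m['pixels']); print(e,onz(p,(ys.mean(),xs.mean()),.098))
walk([((.481,-.335,.13),down(np.radians(13.5)))])
E
```

```text
time: 3.3
eef_pos: [0.5386, 0.0458, 0.3185]
tcp_rot: [0.62, 0.785, -0.002, -0.001]
contact_force: [-0.5, 0.4, -0.7]
opening: 0.75
time: 3.7
eef_pos: [0.5445, -0.1065, 0.2889]
tcp_rot: [0.62, 0.785, -0.001, -0.002]
contact_force: [-0.2, 0.4, -0.3]
opening: 0.752
time: 4.1
eef_pos: [0.5216, -0.2657, 0.2752]
tcp_rot: [0.619, 0.785, -0.0, -0.001]
contact_force: [-0.5, 0.3, -0.5]
opening: 0.75
tin_d 0.83 [235. 233.] [ 0.48190745 -0.33315869  0.07      ]
balance 0.94 [191. 266.] [ 0.50445455 -0.29832915  0.        ]
[206.3, 218.8, 250.2, 268.8] [ 0.48198144 -0.3303086   0.098     ]
[np.float64(-0.409), np.float64(-0.385), np.float64(0.974), np.float64(0.0), np.float64(-0.001), np.float64(0.002)]
```

View pics/w2.png

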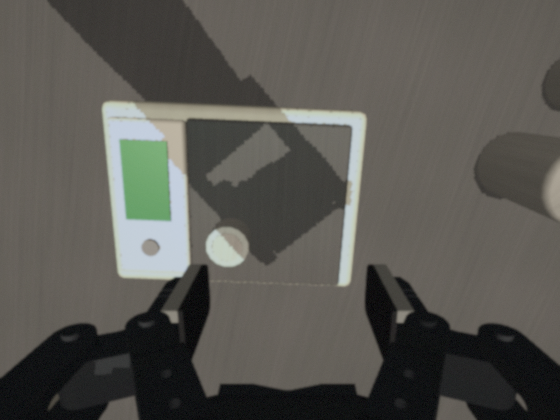

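The wrist view shows tin_d on the pan at px (227,245), beside the display, which matches the earlier position of about (0.482, -0.332). Next I go above it and check.

```bash
python3 -m crank '[[-0.39,-0.37,0.2,0,0,0,0.72],[-0.39,-0.37,0.6,0,0,0,0.72],[-0.39,-0.37,0.95,0,0,0,0.72],[-0.39,-0.37,0.95,0,0,0,0.72],[-0.39,-0.37,0.95,0,0,0,0.72]]'
python3 - <<'E'
from h import *
p=cam('wrist','w3')
for m in finder.masks_of('tin_d',p):
  e=m['extent'];ys,xs=np.nonzero(m['pixels']); print(m['confidence'],e,onz(p,(ys.mean(),xs.mean()),.095))
walk([((.482,-.332,.074),down(np.radians(13.5)))])
E
```

```text
time: 4.8
eef_pos: [0.4797, -0.3293, 0.1284]
tcp_rot: [0.618, 0.786, 0.001, -0.006]
contact_force: [-0.5, 0.9, -0.1]
opening: 0.721
0.57 [252.7, 209.6, 323.6, 295.6] [ 0.48050906 -0.33214215  0.095     ]
[np.float64(0.003), np.float64(-0.006), np.float64(0.405), np.float64(0.0), np.float64(-0.0), np.float64(0.002)]
```

View pics/w3.png

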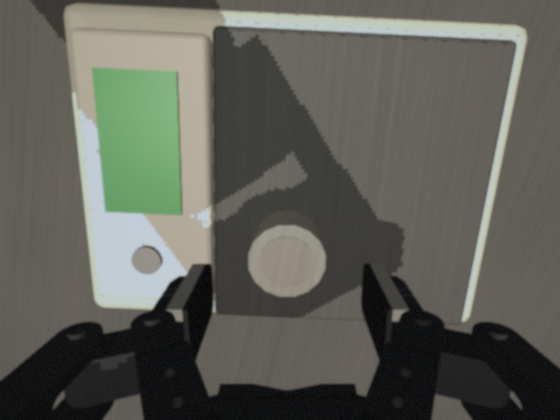

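Tin_d at px (287,260) sits centred between the fingers. I descend and close.

```bash
python3 -m crank '[[0,-0.01,0.2,0,0,0,0.72],[0,-0.01,0.365,0,0,0,0.72],[0,-0.01,0.365,0,0,0,0.72],[0,-0.01,0.365,0,0,0,0.3],[0,-0.01,0.365,0,0,0,0.3],[0,-0.01,0.365,0,0,0,0.3],[0,-0.01,0.365,0,0,0,0.3],[0,-0.01,0.365,0,0,0,0.3]]' 30
python3 - <<'E'
from h import *
p=cam('wrist','w4')
E
```

```text
time: 5.7
eef_pos: [0.4823, -0.3353, 0.0826]
tcp_rot: [0.619, 0.786, 0.0, 0.003]
contact_force: [0.9, 1.3, 7.7]
opening: 0.454
```

View pics/w4.png

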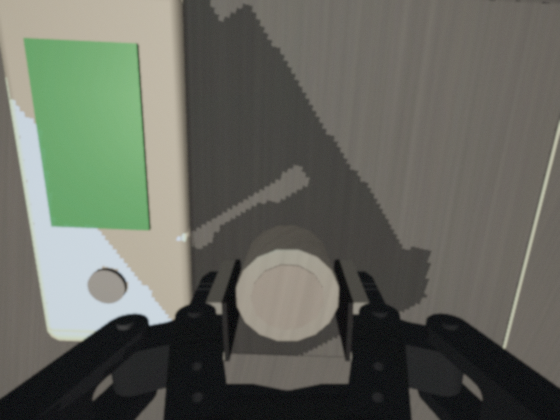

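```bash
python3 -m crank '[[0,0,-0.1,0,0,0,0.3],[0,0,-0.4,0,0,0,0.3],[0,0,-0.7,0,0,0,0.3],[0,0,-0.8,0,0,0,0.3],[0,0,-0.8,0,0,0,0.3]]'
python3 - <<'E'
from h import *
p=cam('wrist','w5')
r=down(np.radians(13.5))
walk([((.525,-.19,.2),r),((.555,-.04,.22),r),((.545,.1,.22),r),((.5157,.2113,.18),r)])
E
```

```text
time: 6.25
eef_pos: [0.4816, -0.3355, 0.2035]
tcp_rot: [0.619, 0.786, -0.001, 0.004]
contact_force: [-0.8, 0.2, -0.4]
opening: 0.457
[np.float64(0.866), np.float64(0.514), np.float64(0.001), np.float64(0.001), np.float64(0.001), np.float64(0.001)]
[np.float64(0.926), np.float64(0.428), np.float64(-0.133), np.float64(0.0), np.float64(0.0), np.float64(0.0)]
[np.float64(0.923), np.float64(0.153), np.float64(0.0), np.float64(0.0), np.float64(0.0), np.float64(0.0)]
[np.float64(0.767), np.float64(-0.017), np.float64(0.267), np.float64(0.0), np.float64(0.0), np.float64(0.0)]
```

View pics/w5.png

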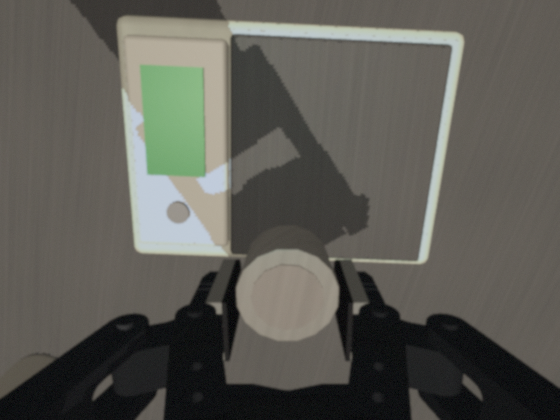

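```bash
python3 -m crank '[[0.87,0.51,0,0,0,0,0.3],[0.87,0.51,0,0,0,0,0.3],[0.87,0.51,0,0,0,0,0.3],[0.87,0.51,0,0,0,0,0.3]]';  python3 -m crank '[[0.93,0.43,-0.1,0,0,0,0.3],[0.93,0.43,-0.1,0,0,0,0.3],[0.93,0.43,-0.1,0,0,0,0.3],[0.93,0.43,-0.1,0,0,0,0.3]]';  python3 -m crank '[[0.92,0.15,0,0,0,0,0.3],[0.92,0.15,0,0,0,0,0.3],[0.92,0.15,0,0,0,0,0.3],[0.92,0.15,0,0,0,0,0.3],[0.92,0.15,0,0,0,0,0.3],[0.92,0.15,0,0,0,0,0.3]]';python3 - <<'E'
from h import *
r=down(np.radians(13.5))
print(telemetry.get_state()['eef_pos'])
walk([((.5157,.2113,.1),r),((.5157,.2113,.054),r)])
E
```

```text
time: 6.7
eef_pos: [0.5232, -0.1834, 0.1955]
tcp_rot: [0.616, 0.787, 0.0, -0.004]
contact_force: [-0.2, 0.3, -0.7]
opening: 0.455
time: 7.1
eef_pos: [0.5533, -0.0343, 0.212]
tcp_rot: [0.617, 0.787, -0.0, -0.002]
contact_force: [-0.1, -0.8, -0.4]
opening: 0.453
time: 7.7
eef_pos: [0.5432, 0.0994, 0.2127]
tcp_rot: [0.619, 0.785, -0.001, -0.001]
contact_force: [0.1, 0.2, -0.6]
opening: 0.453
[0.54318254 0.09941899 0.21274047]
[np.float64(0.768), np.float64(-0.002), np.float64(0.752), np.float64(-0.002), np.float64(0.0), np.float64(-0.0)]
[np.float64(0.0), np.float64(0.0), np.float64(0.307), np.float64(0.0), np.float64(0.0), np.float64(0.0)]
```

```bash
python3 -m crank '[[0.3,0,0,0,0,0,0.3],[0.6,0,0,0,0,0,0.3],[0.77,0,0.2,0,0,0,0.3],[0.77,0,0.5,0,0,0,0.3],[0.77,0,0.75,0,0,0,0.3],[0.77,0,0.75,0,0,0,0.3],[0.77,0,0.75,0,0,0,0.3]]';python3 - <<'E'
from h import *
r=down(np.radians(13.5))
p=cam('wrist','w6'); p=cam('scene','s6')
print(telemetry.get_state()['eef_pos'])
walk([((.5157,.2113,.054),r)])
E
```

```text
time: 8.4
eef_pos: [0.5167, 0.2119, 0.1014]
tcp_rot: [0.619, 0.785, -0.001, -0.0]
contact_force: [-0.1, 0.2, 0.3]
opening: 0.453
[0.51864039 0.21267146 0.10423431]
[np.float64(-0.004), np.float64(-0.023), np.float64(0.335), np.float64(0.003), np.float64(0.0), np.float64(-0.0)]
```

View pics/w6.png

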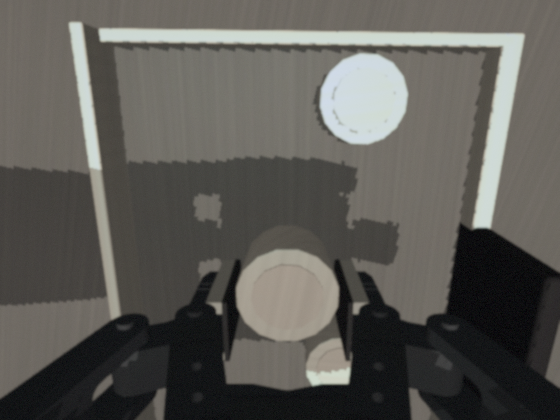

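The wrist view shows tin_d held over the free lane at px (288,285). Tin_c is at (363,98), tin_b at (330,365), and both are clear of it. I lower it in small steps.

```bash
python3 -m crank '[[0,-0.01,0.1,0,0,0,0.3],[0,-0.01,0.2,0,0,0,0.3],[0,-0.01,0.26,0,0,0,0.3],[0,-0.01,0.3,0,0,0,0.3],[0,-0.01,0.3,0,0,0,0.3],[0,-0.01,0.3,0,0,0,0.3]]'; python3 -c "
from h import *
print(telemetry.get_state()['contact_force'],telemetry.get_state()['eef_pos'])"
```

```text
time: 9.1
eef_pos: [0.515, 0.2129, 0.0565]
tcp_rot: [0.619, 0.786, -0.0, -0.0]
contact_force: [0.3, 0.8, -0.3]
opening: 0.455
[ 0.30323269  0.79010908 -0.31576545] [0.51496787 0.21294421 0.05645321]
```

```bash
python3 -m crank '[[0,0,0.01,0,0,0,0.3],[0,0,0.02,0,0,0,0.3],[0,0,0.03,0,0,0,0.3],[0,0,0.03,0,0,0,0.3]]'
```

```text
time: 9.5
eef_pos: [0.5152, 0.213, 0.0526]
tcp_rot: [0.619, 0.786, 0.0, 0.0]
contact_force: [-0.6, 0.2, 2.2]
opening: 0.455
```

```bash
python3 -m crank '[[0,0,0,0,0,0,0.5],[0,0,0,0,0,0,0.65],[0,0,0,0,0,0,0.65],[0,0,0,0,0,0,0.65],[0,0,-0.15,0,0,0,0.65],[0,0,-0.4,0,0,0,0.65],[0,0,-0.7,0,0,0,0.65],[0,0,-0.95,0,0,0,0.65]]'
python3 - <<'E'
from h import *
p=cam('wrist','w7');
for l,z in [('tin_a',.04),('grip_top',.115)]:
        for q in finder.pinpoint(l,p): print(l,round(q['confidence'],2),np.round(q['location']),onz(p,q['location'],z))
r=down(np.radians(13.5))
walk([((.6,.205,.22),r),((.632,.186,.2),r),((.632,.186,.12),r)])
E
```

```text
time: 10.3
eef_pos: [0.5151, 0.2129, 0.1967]
tcp_rot: [0.619, 0.786, 0.0, 0.0]
contact_force: [1.5, 0.4, -0.5]
opening: 0.651
tin_a 0.95 [270. 322.] [0.56261413 0.15019967 0.04      ]
tin_a 0.9 [370. 324.] [0.59251334 0.04883634 0.04      ]
tin_a 0.71 [103. 332.] [0.53338462 0.29035148 0.04      ]
tin_a 0.64 [190. 287.] [0.51525685 0.21440821 0.04      ]
grip_top 0.7 [295. 440.] [0.62967576 0.1844727  0.115     ]
grip_top 0.61 [102. 327.] [0.52143972 0.28833059 0.115     ]
[np.float64(-0.184), np.float64(0.526), np.float64(-0.139), np.float64(0.005), np.float64(0.0), np.float64(0.001)]
[np.float64(-0.173), np.float64(0.178), np.float64(0.133), np.float64(0.0), np.float64(0.0), np.float64(0.0)]
[np.float64(0.0), np.float64(0.0), np.float64(0.533), np.float64(0.0), np.float64(0.0), np.float64(0.0)]
```

View pics/w7.png

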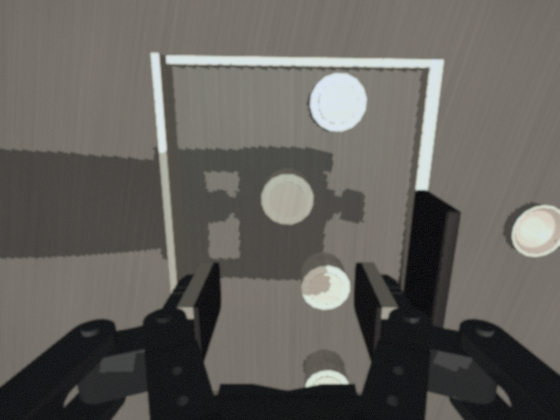

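```bash
python3 -m crank '[[-0.19,0.3,0,0,0,0,0.55],[-0.36,0.6,0,0,0,0,0.55],[-0.36,0.705,0,0,0,0,0.55],[-0.36,0.705,0.1,0,0,0,0.55],[-0.36,0.705,0.3,0,0,0,0.55],[-0.36,0.705,0.4,0,0,0,0.55],[-0.36,0.705,0.4,0,0,0,0.55],[-0.36,0.705,0.4,0,0,0,0.55]]'
python3 - <<'E'
from h import *
p=cam('wrist','w8');
for l,z in [('grip_top',.115)]:
        for q in finder.pinpoint(l,p): print(l,round(q['confidence'],2),np.round(q['location']),onz(p,q['location'],z))
r=down(np.radians(13.5))
walk([((.631,.186,.09),r)])
E
```

```text
time: 11.25
eef_pos: [0.6293, 0.1854, 0.1338]
tcp_rot: [0.618, 0.786, -0.001, -0.001]
contact_force: [0.0, -0.3, 0.8]
opening: 0.55
grip_top 0.71 [264. 288.] [0.63036403 0.18351204 0.115     ]
[np.float64(0.003), np.float64(0.001), np.float64(0.307), np.float64(0.001), np.float64(0.0), np.float64(0.001)]
```

View pics/w8.png

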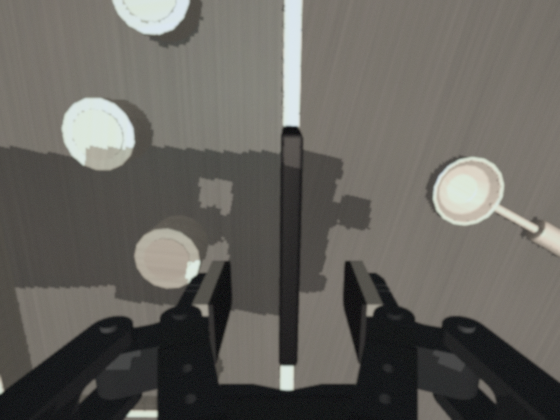

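Plate's top edge at col ~289 lies centred between the fingers (cols ~230 and 347). I descend and pinch.

```bash
python3 -m crank '[[0,0,0.15,0,0,0,0.5],[0,0,0.3,0,0,0,0.5],[0,0,0.3,0,0,0,0.5],[0,0,0.3,0,0,0,0.2],[0,0,0.3,0,0,0,0.05],[0,0,0.3,0,0,0,0.05],[0,0,0.3,0,0,0,0.05],[0,0,0.3,0,0,0,0.05],[0,0,0.3,0,0,0,0.05]]' 45
python3 - <<'E'
from h import *
s=telemetry.get_state();print(s['eef_pos'],s['contact_force'],s['wrist_torque'],s['opening'],s['qpos'])
# tilt plan
y=np.radians(13.5);u=np.array([np.cos(y),np.sin(y),0]);v=np.array([-np.sin(y),np.cos(y),0])
p0=np.array(s['eef_pos']);r0=R.from_quat(s['tcp_rot'])
ff=np.array([.4395,.143,.04])
piv=ff-.010*u+np.array([0,0,-.006])
# use plate centre = tool => horizontal lever
print('lever',(p0-piv)@u)
for a in range(2,39,2):
    q=R.from_rotvec(-v*np.radians(a))
    print(a,plan(piv+q.apply(p0-piv),q*r0,(p0,r0)))
E
```

```text
time: 12.25
eef_pos: [0.6306, 0.1852, 0.092]
tcp_rot: [0.619, 0.785, 0.0, 0.0]
contact_force: [-3.6, -1.1, 5.7]
opening: 0.104
[0.63061891 0.18516923 0.09202013] [-3.6403715  -1.10430971  5.72300378] [-0.25063337  0.77463038 -0.41025827] 0.10413227276951481 [ 1.31412643e-01  3.86908214e-01  1.71811618e+00  1.84968556e-04
  1.03637010e+00 -1.04026353e-01]
lever 0.20568249019917376
2 [ 0.    -0.014 -0.048 -0.022  0.    -0.   ]
4 [ 0.    -0.03  -0.095 -0.044  0.    -0.   ]
6 [ 0.    -0.048 -0.141 -0.067  0.    -0.   ]
8 [ 0.    -0.067 -0.187 -0.089  0.    -0.   ]
10 [ 0.    -0.088 -0.232 -0.111  0.    -0.   ]
12 [ 0.    -0.11  -0.277 -0.133  0.    -0.   ]
14 [ 0.    -0.134 -0.32  -0.156  0.    -0.   ]
16 [ 0.    -0.16  -0.363 -0.178  0.    -0.   ]
18 [ 0.    -0.187 -0.405 -0.2    0.    -0.   ]
20 [ 0.    -0.215 -0.446 -0.222  0.    -0.   ]
22 [-0.    -0.245 -0.486 -0.244  0.    -0.   ]
24 [-0.    -0.276 -0.524 -0.267  0.    -0.   ]
26 [-0.    -0.308 -0.562 -0.289  0.    -0.   ]
28 [-0.    -0.342 -0.599 -0.311  0.    -0.   ]
30 [-0.    -0.377 -0.634 -0.333  0.    -0.   ]
32 [-0.    -0.413 -0.668 -0.356  0.    -0.   ]
34 [-0.    -0.451 -0.701 -0.378  0.    -0.   ]
36 [-0.    -0.489 -0.732 -0.4    0.    -0.   ]
38 [-0.    -0.529 -0.762 -0.422  0.    -0.   ]
```

```bash
python3 -m crank '[[0,-0.007,-0.024,-0.011,0,0,0.05],[0,-0.022,-0.071,-0.033,0,0,0.05],[0,-0.039,-0.118,-0.056,0,0,0.05],[0,-0.057,-0.164,-0.078,0,0,0.05],[0,-0.077,-0.21,-0.1,0,0,0.05],[0,-0.099,-0.254,-0.122,0,0,0.05],[0,-0.116,-0.288,-0.139,0,0,0.05],[0,-0.134,-0.32,-0.156,0,0,0.05]]'
python3 - <<'E'
from h import *
s=telemetry.get_state();print(s['eef_pos'],s['contact_force'],s['wrist_torque'],s['opening'],s['qpos'])
cam('scene','s9')
E
```

```text
time: 13.05
eef_pos: [0.6115, 0.1809, 0.1391]
tcp_rot: [0.614, 0.779, 0.098, 0.077]
contact_force: [3.8, 2.3, -0.3]
opening: 0.108
[0.61147044 0.18085409 0.13914489] [ 3.75821388  2.29120075 -0.2756519 ] [ 0.19934299  0.01017552 -0.37840543] 0.10774677679839585 [ 0.11678496  0.17367882  1.90407315  0.04118497  0.81558207 -0.144055  ]
```

View pics/s9.png

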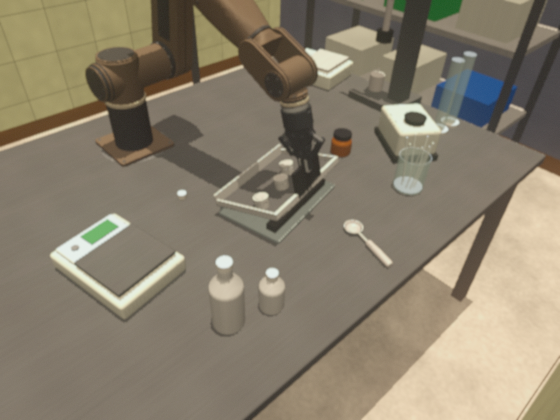

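The tray is tipping with the plate held, at about px (300,185), and the forces are small. I continue.

```bash
cat > tilt.py <<'E'
from h import *
import sys
a0=float(sys.argv[1]); 
y=np.radians(13.5);u=np.array([np.cos(y),np.sin(y),0]);v=np.array([-np.sin(y),np.cos(y),0])
p0=np.array([.6306,.1852,.092]);r0=down(y)
piv=np.array([.4395,.143,.04])-.010*u+np.array([0,0,-.006])
def pose(a):
    q=R.from_rotvec(-v*np.radians(a)); return piv+q.apply(p0-piv),q*r0
for a in map(float,sys.argv[2:]): print(a,plan(*pose(a),pose(a0)))
E
python3 tilt.py 14 15 16 17 18 19 20 21 22 23 24 25 26
```

```text
15.0 [-0.    -0.007 -0.024 -0.011 -0.    -0.   ]
16.0 [-0.    -0.014 -0.048 -0.022 -0.    -0.   ]
17.0 [-0.    -0.022 -0.071 -0.033 -0.    -0.   ]
18.0 [-0.    -0.03  -0.095 -0.044 -0.    -0.   ]
19.0 [-0.    -0.039 -0.118 -0.056  0.     0.   ]
20.0 [ 0.    -0.048 -0.141 -0.067 -0.     0.   ]
21.0 [ 0.    -0.057 -0.164 -0.078 -0.    -0.   ]
22.0 [ 0.    -0.067 -0.187 -0.089 -0.     0.   ]
23.0 [ 0.    -0.077 -0.21  -0.1   -0.    -0.   ]
24.0 [ 0.    -0.088 -0.232 -0.111 -0.     0.   ]
25.0 [ 0.    -0.099 -0.255 -0.122 -0.     0.   ]
26.0 [-0.    -0.11  -0.277 -0.133 -0.    -0.   ]
```

```bash
python3 -m crank '[[0,-0.007,-0.024,-0.011,0,0,0.05],[0,-0.014,-0.048,-0.022,0,0,0.05],[0,-0.022,-0.071,-0.033,0,0,0.05],[0,-0.03,-0.095,-0.044,0,0,0.05],[0,-0.039,-0.118,-0.056,0,0,0.05],[0,-0.048,-0.141,-0.067,0,0,0.05],[0,-0.057,-0.164,-0.078,0,0,0.05],[0,-0.067,-0.187,-0.089,0,0,0.05],[0,-0.077,-0.21,-0.1,0,0,0.05],[0,-0.088,-0.232,-0.111,0,0,0.05],[0,-0.088,-0.232,-0.111,0,0,0.05],[0,-0.088,-0.232,-0.111,0,0,0.05]]'
python3 - <<'E'
from h import *
s=telemetry.get_state();print(s['contact_force'],s['wrist_torque'],s['opening'],s['qpos'])
cam('scene','s10')
p=cam('top','t10');cv2.imwrite('pics/t10z.png',cv2.resize(p['pixels'][180:320,160:330,::-1],None,fx=4,fy=4))
E
```

```text
time: 14.3
eef_pos: [0.591, 0.1762, 0.1696]
tcp_rot: [0.605, 0.768, 0.165, 0.129]
contact_force: [3.4, 5.3, 1.4]
opening: 0.109
[3.4048718  5.26840772 1.4351707 ] [ 0.44976529 -0.00302653 -0.15711188] 0.1092873705444368 [ 0.10253306  0.01895094  2.03922921  0.09023944  0.66611688 -0.19309685]
```

View pics/s10.png

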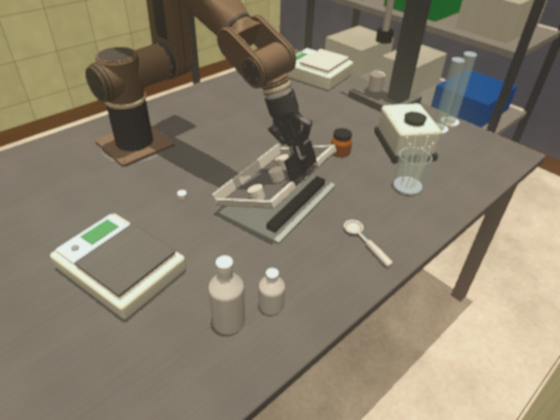

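View pics/t10z.png

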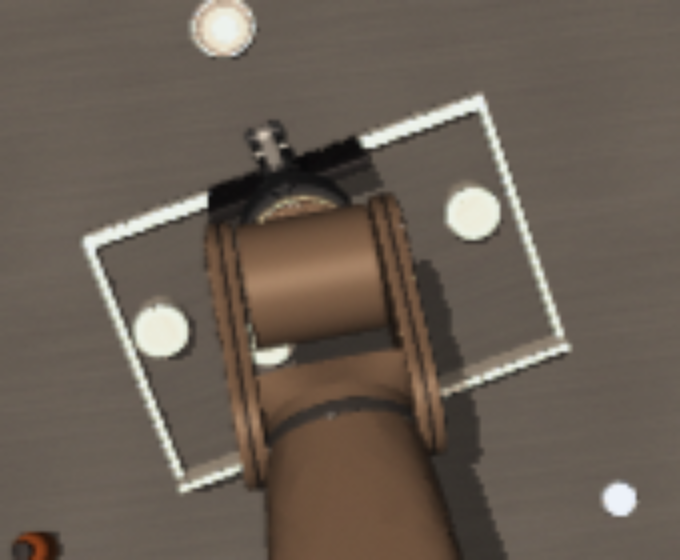

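Tins are still at their spots at 24° (zoomed px (162,330) and (472,212), with tin_d glimpsed at (270,350)), so I tip farther.

```bash
python3 -m crank '[[0,-0.007,-0.024,-0.011,0,0,0.05],[0,-0.014,-0.048,-0.022,0,0,0.05],[0,-0.022,-0.071,-0.033,0,0,0.05],[0,-0.03,-0.095,-0.044,0,0,0.05],[0,-0.03,-0.095,-0.044,0,0,0.05],[0,-0.03,-0.095,-0.044,0,0,0.05],[0,-0.03,-0.095,-0.044,0,0,0.05]]'
python3 - <<'E'
from h import *
s=telemetry.get_state();print(s['contact_force'],s['wrist_torque'],s['opening'],s['qpos'])
p=cam('top','t11');cv2.imwrite('pics/t11z.png',cv2.resize(p['pixels'][180:320,160:330,::-1],None,fx=4,fy=4))
E
```

```text
time: 15.1
eef_pos: [0.5813, 0.174, 0.1808]
tcp_rot: [0.6, 0.762, 0.192, 0.15]
contact_force: [3.6, 5.7, 1.9]
opening: 0.105
[3.62938267 5.69400585 1.91246497] [ 0.56337475  0.05053131 -0.10861272] 0.10537531315256433 [ 0.0956754  -0.04446283  2.09453851  0.11839438  0.60751463 -0.22150571]
```

View pics/t11z.png

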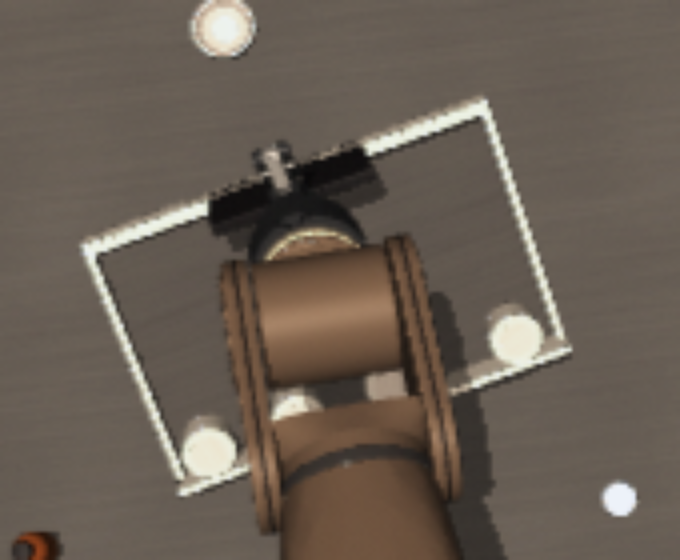

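All four tins now lie low along the fence (zoomed px (210,450), (297,415), (387,385) and (515,335)). A little more tilt and a short hold will seat them, then I lower.

```bash
python3 -m crank '[[0,-0.007,-0.024,-0.011,0,0,0.05],[0,-0.014,-0.048,-0.022,0,0,0.05],[0,-0.022,-0.071,-0.033,0,0,0.05],[0,-0.022,-0.071,-0.033,0,0,0.05],[0,-0.022,-0.071,-0.033,0,0,0.05],[0,-0.022,-0.071,-0.033,0,0,0.05],[0,-0.022,-0.071,-0.033,0,0,0.05]]'
python3 - <<'E'
from h import *
p=cam('scene','s12');cv2.imwrite('pics/s12z.png',cv2.resize(p['pixels'][110:250,190:370,::-1],None,fx=4,fy=4))
p=cam('wrist','w12')
E
python3 tilt.py 31 29 27 25 23 21 19 17 15 13 11 9 7
```

```text
time: 15.85
eef_pos: [0.5736, 0.1723, 0.1887]
tcp_rot: [0.596, 0.757, 0.211, 0.166]
contact_force: [1.5, 6.2, 3.3]
opening: 0.11
29.0 [-0.     0.013  0.048  0.022 -0.     0.   ]
27.0 [ 0.     0.024  0.097  0.044 -0.    -0.   ]
25.0 [ 0.     0.033  0.145  0.067 -0.    -0.   ]
23.0 [ 0.     0.04   0.195  0.089 -0.    -0.   ]
21.0 [ 0.     0.046  0.244  0.111 -0.    -0.   ]
19.0 [-0.     0.05   0.294  0.133 -0.     0.   ]
17.0 [-0.     0.053  0.343  0.156  0.    -0.   ]
15.0 [-0.     0.053  0.393  0.178  0.    -0.   ]
13.0 [ 0.     0.052  0.443  0.2    0.    -0.   ]
11.0 [-0.     0.05   0.492  0.222  0.     0.   ]
9.0 [ 0.     0.045  0.542  0.244 -0.     0.   ]
7.0 [-0.     0.039  0.591  0.267  0.    -0.   ]
```

View pics/s12z.png

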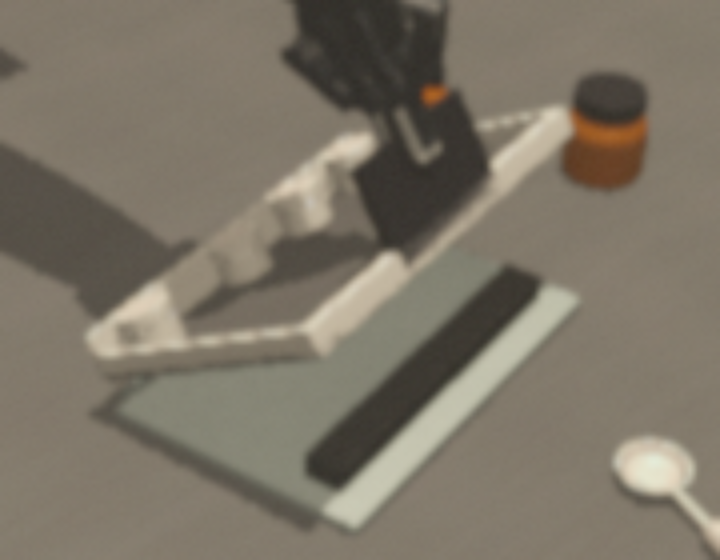

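View pics/w12.png

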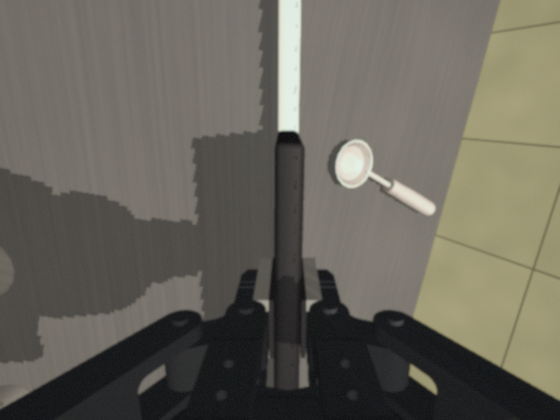

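The scene zoom shows the tray tipped (plate at px (420,180)) with the tins in a row along the fence. The wrist view shows the plate still squarely pinched at col 288. I lower at 20°/s.

```bash
python3 -m crank '[[0,0.007,0.024,0.011,0,0,0.05],[0,0.013,0.048,0.022,0,0,0.05],[0,0.024,0.097,0.044,0,0,0.05],[0,0.033,0.145,0.067,0,0,0.05],[0,0.04,0.195,0.089,0,0,0.05],[0,0.046,0.244,0.111,0,0,0.05],[0,0.05,0.294,0.133,0,0,0.05],[0,0.053,0.343,0.156,0,0,0.05],[0,0.053,0.393,0.178,0,0,0.05],[0,0.052,0.443,0.2,0,0,0.05],[0,0.052,0.443,0.2,0,0,0.05]]'; python3 tilt.py 13 12 11 10 9 8 7 6 5 4 3 2 1 0
```

```text
time: 17.05
eef_pos: [0.6141, 0.1814, 0.1344]
tcp_rot: [0.615, 0.78, 0.089, 0.07]
contact_force: [3.3, 3.7, 1.2]
opening: 0.11
12.0 [-0.     0.007  0.024  0.011 -0.     0.   ]
11.0 [-0.     0.013  0.048  0.022  0.     0.   ]
10.0 [-0.     0.018  0.072  0.033  0.     0.   ]
9.0 [-0.     0.024  0.097  0.044 -0.     0.   ]
8.0 [-0.     0.028  0.121  0.056  0.    -0.   ]
7.0 [-0.     0.033  0.145  0.067  0.     0.   ]
6.0 [-0.     0.037  0.17   0.078 -0.     0.   ]
5.0 [-0.     0.04   0.195  0.089  0.     0.   ]
4.0 [-0.     0.044  0.219  0.1   -0.     0.   ]
3.0 [-0.     0.046  0.244  0.111  0.     0.   ]
2.0 [-0.     0.049  0.269  0.122  0.     0.   ]
1.0 [-0.     0.05   0.294  0.133 -0.     0.   ]
0.0 [-0.     0.052  0.318  0.144 -0.     0.   ]
```

```bash
python3 -m crank '[[0,0.007,0.024,0.011,0,0,0.05],[0,0.013,0.048,0.022,0,0,0.05],[0,0.018,0.072,0.033,0,0,0.05],[0,0.024,0.097,0.044,0,0,0.05],[0,0.028,0.121,0.056,0,0,0.05],[0,0.033,0.145,0.067,0,0,0.05],[0,0.037,0.17,0.078,0,0,0.05],[0,0.04,0.195,0.089,0,0,0.05],[0,0.044,0.219,0.1,0,0,0.05],[0,0.046,0.244,0.111,0,0,0.05],[0,0.046,0.244,0.111,0,0,0.05]]'; python3 -m crank '[[0,0.002,0.012,0.005,0,0,0.05],[0,0.003,0.025,0.011,0,0,0.05],[0,0.004,0.037,0.016,0,0,0.05],[0,0.005,0.05,0.022,0,0,0.05],[0,0.006,0.062,0.027,0,0,0.05],[0,0.006,0.075,0.033,0,0,0.05],[0,0.006,0.08,0.033,0,0,0.05],[0,0.006,0.08,0.033,0,0,0.05]]'
python3 - <<'E'
from h import *
p=cam('scene','s13');cv2.imwrite('pics/s13z.png',cv2.resize(p['pixels'][110:250,190:370,::-1],None,fx=4,fy=4))
E
```

```text
time: 18.15
eef_pos: [0.6283, 0.1846, 0.1001]
tcp_rot: [0.619, 0.785, 0.021, 0.016]
contact_force: [4.8, 3.5, 0.9]
opening: 0.11
time: 18.95
eef_pos: [0.6306, 0.1851, 0.092]
tcp_rot: [0.619, 0.786, 0.002, 0.001]
contact_force: [-0.2, 1.8, 11.5]
opening: 0.109
```

View pics/s13z.png

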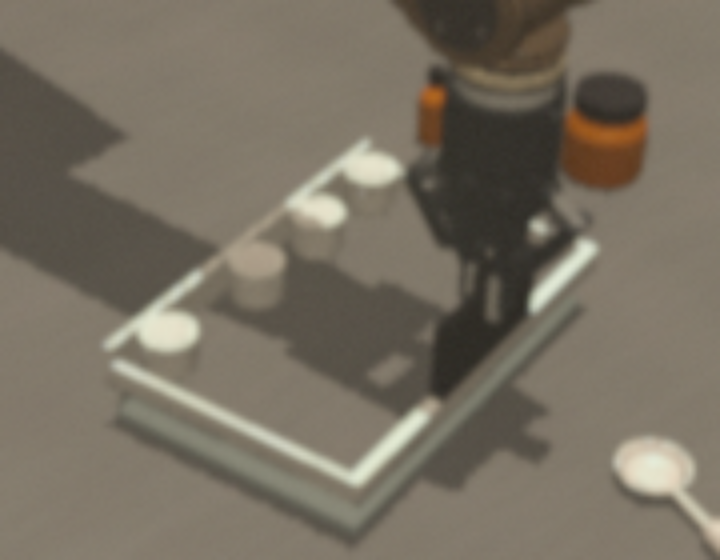

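The tray is level again, the TCP is back at its initial 0.092 m with upward contact, and the tins stand in a row at the fence. I release and retreat upward.

```bash
python3 -m crank '[[0,0,0,0,0,0,0.15],[0,0,0,0,0,0,0.3],[0,0,0,0,0,0,0.45],[0,0,0,0,0,0,0.5],[0,0,0,0,0,0,0.5],[0,0,-0.15,0,0,0,0.5],[0,0,-0.4,0,0,0,0.5],[0,0,-0.7,0,0,0,0.5],[0,0,-1,0,0,0,0.5],[0,0,-1,0,0,0,0.5]]';  python3 -m crank '[[0,-0.3,-0.3,0,0,0,0.5],[0,-0.6,-0.6,0,0,0,0.5],[0,-0.7,-0.8,0,0,0,0.5],[-0.3,-0.7,-0.8,0,0,0,0.5],[-0.3,-0.7,-0.8,0,0,0,0.5],[-0.3,-0.7,-0.8,0,0,0,0.5]]'
python3 - <<'E'
from h import *
ff=np.array([.4395,.143,.04]);y=np.radians(13.5);u=np.array([np.cos(y),np.sin(y),0]);v=np.array([-np.sin(y),np.cos(y),0])
for n in ['wrist','scene']:
    p=cam(n,n+'14')
    for l,z in [('tin_a',.04),('grip_top',.115),('fence_foot',.04)]:
        for q in finder.pinpoint(l,p):
            X=onz(p,q['location'],z)-ff; print(n,l,round(q['confidence'],2),'tray xy mm',np.round([1e3*X@u,1e3*X@v]))
p=cam('scene');cv2.imwrite('pics/s14z.png',cv2.resize(p['pixels'][110:250,190:370,::-1],None,fx=4,fy=4))
E
```

```text
time: 20.0
eef_pos: [0.6324, 0.1853, 0.2477]
tcp_rot: [0.618, 0.786, 0.005, 0.005]
contact_force: [1.1, -0.2, 1.0]
opening: 0.499
time: 20.6
eef_pos: [0.5369, 0.1158, 0.3577]
tcp_rot: [0.619, 0.785, -0.0, -0.0]
contact_force: [-0.4, -0.8, -0.9]
opening: 0.5
wrist tin_a 0.91 tray xy mm [ 19. 122.]
wrist tin_a 0.77 tray xy mm [ 23. -21.]
wrist tin_a 0.68 tray xy mm [21. 57.]
wrist tin_a 0.65 tray xy mm [  22. -123.]
wrist grip_top 0.86 tray xy mm [194.  -5.]
wrist grip_top 0.31 tray xy mm [ 244. -245.]
wrist fence_foot 0.81 tray xy mm [ 2. -4.]
scene tin_a 0.64 tray xy mm [19. 61.]
scene tin_a 0.6 tray xy mm [ 15. -13.]
scene tin_a 0.59 tray xy mm [ 27. 131.]
scene tin_a 0.53 tray xy mm [  19. -115.]
scene grip_top 0.61 tray xy mm [201.   6.]
scene grip_top 0.39 tray xy mm [189. 170.]
scene fence_foot 0.64 tray xy mm [ 6. -5.]
```

View pics/wrist14.png

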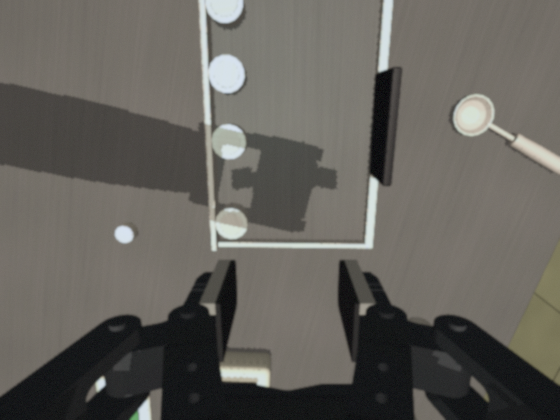

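View pics/s14z.png

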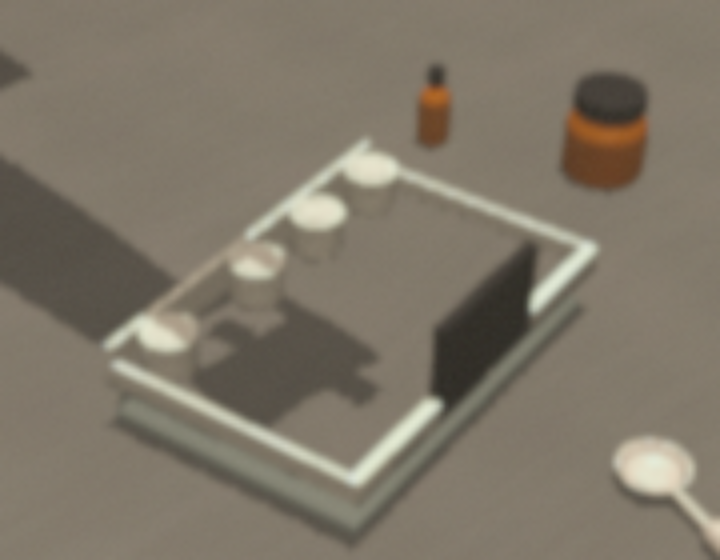

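All four tins stand upright against the fence (wrist px (225,8), (227,73), (229,141) and (231,223); x ≈ 19–23 mm, 20 expected). The tray is level and the arm is clear. I hand in.

```bash
python3 -c "
from h import *
print(ticket.sign_off())"
```

```text
the job is handed in; nothing more can be done
None
```

I placed tin_d upright on the tray in the wider lane, between tin_b and tin_c. I then tipped the tray by its grip plate to about 31° (commanded), and all four tins slid down against the fence. I lowered the tray slowly in the grip, let go once it was level, and moved the arm clear. The job was handed in at about 21 s.

**Tins:** the last wrist picture puts the tin origins 19–23 mm from the fence foot, against 20 mm expected for a tin at the fence. All four are upright in a single row.

**Tray:** the gripper came back to the same pose as before the tilt, 0.092 m high and pressing lightly (11.5 N) on the tray's rest. That was also the highest contact force in the readings I took.

**Disagreements:** the scene camera gave 15–27 mm for the same tin positions. It is the coarser, more distant view, so I relied on the wrist camera. When gripping tin_d, the hand was about 5 mm higher than commanded with 7.7 N upward. I allowed for that when setting the tin down.

**Bystanders:** the arm stayed well away from the bottles and the jar. They looked undisturbed in the views they appeared in, but I did not re-measure them at the end.

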